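# Dress the gift-shop display board

## Task

Dress the black display board on the shop counter: put the lilac keepsake box in the middle of the pink square riser with its long sides parallel to the board's gold front edge, and stand the toy bear in the middle of the box. Stand the mint tin on the board exactly halfway between the two risers, and the blue bottle on the board straight in front of the tin, halfway between the tin and the gold edge. Set everything upright and gently, without dropping or throwing it, let go, and leave the mug and the toy car where they are.

Things in the scene. Friction and masses are not known exactly. Their poses are not given: they have to be found in the camera images.
- board: Fixed thin black board, 4 mm thick, lying on the counter, 191 mm (x) by 360 mm (y). Its origin is on its underside, at the point exactly midway between the two risers; x points away from the gold edge (to the back), y along the board, z up. The gold strip along the front edge is 12 mm wide (x from -0.131 to -0.119) and 6 mm high; the black part reaches back to x = +0.055. The board lies turned by up to about 0.3 rad, gold edge towards the robot.
- square_riser: Fixed pink square block on the board, 100 x 100 x 30 mm, sides parallel to the board's. Origin at the centre of its underside (z up), top 30 mm above it. It stands 115 mm to one side of the board's origin, along the board's y or -y; the round riser is at the other side.
- round_riser: Fixed white round block on the board, 92 mm across, 30 mm high, with a brass necklace stand on it that reaches 110 mm above its underside and 36 mm to each side along y. Origin at the centre of its underside. 115 mm from the board's origin, opposite the square riser. Nothing is put on it.
- keepsake_box: Loose lilac closed keepsake box with a cream ribbon band and a flat top, 60 mm (x) by 84 mm (y) by 44 mm high, about 0.16 kg, rigid. Origin at the centre of its underside, z up. Grip it across its 60 mm sides (along its x).
- bear: Loose rigid toy bear, tan head and feet, purple body, 75 mm tall, about 0.09 kg. Origin under its middle at the soles, z up, face towards its -x. Flat feet 40 mm (x, from -22 to +18 mm) by 46 mm (y), 10 mm high; body with flat sides from 10 to 45 mm height, 34 mm (x) by 40 mm (y); round head 36 mm wide, centred 53 mm up. Grip it by the body, about 30 mm up. It may face any way on the box.
- tin: Loose closed mint-green round tin, 54 mm across, 36 mm high, about 0.11 kg, cream dot on the lid. Origin at the centre of its underside, z up.
- bottle: Loose closed blue round bottle with a gold cap: body 40 mm across up to 52 mm height, cap 22 mm across up to 77 mm, about 0.13 kg. Origin at the centre of its underside, z up.
- mug: Bystander: loose yellow mug, 72 mm across, 85 mm high, handle at its +y, standing beyond the board. Origin at the centre of its underside. Leave it alone.
- toy_car: Bystander: loose orange toy car with a white cabin, 70 x 38 x 37 mm, standing to the far left. Origin under its middle at the counter. Leave it alone.
Not all that is in view belongs to the job. What is shaped like the bear but red is not meant.

How it is judged:
By the outcome, as a careful person would: the job done as asked, in the order asked, and still so for the second after the job is handed in, with the robot touching nothing.
It also fails if it takes over 114 s, if anything falls off the work surface, if the arm or the gripper's body presses on something with over 40 N, if the wrist force passes 120 N, or if a joint passes its speed limit or range.

## Robot

A 6-joint arm with a two-finger parallel gripper is mounted at the origin on the work surface. World frame = base frame: x ahead of the robot, y to its left, z up, the work surface at z = 0. Lengths are in mm, angles in rad, forces in N, time in s.
With the tool pointing down it reaches from about 250 to 725 mm from the base axis. Payload 4 kg.
Tool frame: the origin (TCP) lies midway between the tips of the shut fingers; the grasp point (between the pads) lies 19 mm behind it; z points along the fingers, y is the line along which they close (so a half turn about z gives the same grasp; the last joint's range is limited). The gripper opens to 85 mm and grips with 20 to 120 N. Pads are 22 mm wide; open, the fingers measure 114 mm over their backs; the gripper's body (76 mm by 85 mm) begins 54 mm behind the grasp point. The pads swing forward as they close: fully open they stand 13 mm farther back than shut.
Start: joints at [1.278, 0.241, 0.005, 1.335, 0, 1.571], TCP at [144.315, 478.72, 231.306] pointing down, gripper open.
Joint ranges: [-2.72, 2.72], [-1.05, 1.87], [-1.09, 1.28], [-1.99, 2.15], [-1.42, 1.44], [-3.14, 3.14]. Speed limits (rad/s): [2.79, 2.79, 3.14, 3.14, 3.14, 3.14].

## Interface

Orientations are given as a unit quaternion [x, y, z, w].
In Python, from workcell import * gives the robot as it stands.
- The arm moves only by the tool apply_moves, never from a script. Its argument "motion" is a list that holds one entry, the list of rows, each a list of 7 numbers: the shift along the tool's x, y, z normalised to -1 to 1, where 1 is 4 cm, then the turn, a rotation vector about the tool's x, y, z normalised to -1 to 1, where 1 is 0.08 rad, then the opening, from -1 (shut) to 1 (fully open), so that 0 is half open. A call has 1 to 5 rows; each row shifts and turns the commanded pose from where the row before left it, along the tool's axes as they then stand; what a row does not reach is not made up. A row lasts 1/8 s, in which the tool goes at most 62.5 mm and 10.7 degrees, less where a joint would pass 70% of its speed; a pose out of reach is approached as far as the arm can. A call with a number of a shift or a turn outside -1 to 1 is refused whole. A call with a gripper value outside its range is refused whole. The fingers move at their own pace and stop on an object; "newtons" is the grip in N (left out, the last holds). Time passes only in rows, so rows that do not move let the fingers close. It gives the time, the measured TCP pose, the force, the opening and the grip force at its end, in the units of the state.
- read_state(): the state, without advancing time (a new reading comes with each control period).
- get_image(name): name is "side" or "top"; returns the picture (400x640x3 uint8, red, green, blue); there is no depth.
- camera_model(name): a dict with "intrinsics" (3x3 intrinsics, pixels), "rvec" (rotation vector, rad) and "tvec" (3), from world to camera coordinates, as OpenCV has them. Camera axes: x right, y down, z forward; pixel columns grow to the right and rows downward; lengths in mm; the calibration is good to about 2 mm. A picture is of the moment at which its call begins. camera_model takes no time and is no camera call.
- sign_off(): hands the job in; it is judged then, once.
The state is a dict: "time_s": time; "joints": joint angles; "qd": joint speeds; "joint_efforts": joint torques, N m; "ee_pos": TCP position; "tcp_rot": TCP orientation; "wrist_force": force on the tool from outside, world axes, zero at the start; "torque": the same for the moment, N m; "grip_width": finger opening in mm; "grip_force": force on a finger pad.
Only numpy, scipy, OpenCV 4.12 (cv2) and the standard library are available. Lean on these libraries where they do the work, as an engineer would, in place of code of your own. Each camera call takes 0.05 s, during which the arm holds its last target. There are 200 camera calls.

## Working session

There is one attempt and no reset: what is moved stays moved. The work goes in short steps, Python scripts to look and compute and a tool call to move; the robot and the scene stay as the last step left them, time stands still between calls to the robot, and variables do not carry over. Pictures are saved under pics/ and viewed, at most 14 in all, crops included, and the job is handed in when it is done.

Besides the shell and the picture viewer there is one more tool, called after "Call:" by a JSON object that holds its "method" and its "body". apply_moves: Moves the arm, as the interface text tells. Scaled input: -1 to 1 covers 4 cm each way for a shift and 0.08 rad each way for a turn. Its arguments: {"type":"object","properties":{"motion":{"type":"array"},"newtons":{"type":"number"}},"required":["motion"]}

```bash
mkdir -p pics; ls
cat > h.py <<'E'
from workcell import *
import numpy as np, cv2
from scipy.spatial.transform import Rotation as R
def cam(n):
    c=camera_model(n);K=np.array(c["intrinsics"],float);r=cv2.Rodrigues(np.array(c["rvec"],float))[0];t=np.array(c["tvec"],float).ravel()
    return K,r,t
def ray(n,px,z):
    K,r,t=cam(n);d=r.T@np.linalg.inv(K)@np.array([px[0],px[1],1.]);o=-r.T@t
    return (o+d*(z-o[2])/d[2])
def proj(n,p):
    K,r,t=cam(n);q=K@(r@np.array(p,float)+t);return q[:2]/q[2]
def save(n,f,img=None,crop=None,s=1):
    im=get_image(n) if img is None else img
    if crop: im=im[crop[1]:crop[3],crop[0]:crop[2]]
    if s!=1: im=cv2.resize(im,None,fx=s,fy=s,interpolation=cv2.INTER_CUBIC)
    cv2.imwrite('pics/'+f+'.png',cv2.cvtColor(np.ascontiguousarray(im),cv2.COLOR_RGB2BGR))
E
python3 - <<'E'
from h import *
for n in("top","side"):
    im=get_image(n);np.save(n,im);save(n,n+'0',im,s=1.25)
    K,r,t=cam(n);print(n,K.round(1).tolist(),(-r.T@t).round(),r.round(2).tolist())
s=read_state();print(s)
E
```

```text
pics
top [[511.8, 0.0, 321.8], [0.0, 511.8, 196.8], [0.0, 0.0, 1.0]] [ 273.    7. 1374.] [[0.02, -1.0, 0.01], [-0.98, -0.02, -0.19], [0.19, -0.0, -0.98]]
side [[494.4, 0.0, 326.1], [0.0, 494.4, 202.2], [0.0, 0.0, 1.0]] [  99. -883.  860.] [[0.91, -0.42, 0.02], [-0.25, -0.58, -0.78], [0.34, 0.7, -0.63]]
{'time_s': 0.1, 'joints': array([ 1.27799378e+00,  2.41345410e-01,  3.87903021e-03,  1.33519639e+00,
       -1.06942886e-05,  1.57081137e+00]), 'qd': array([-6.68598728e-04, -3.78897389e-03,  2.56801618e-03,  6.76411196e-04,
       -3.12598908e-05,  2.12164865e-03]), 'joint_efforts': array([ 3.20458412e-04, -3.73137653e+01,  2.53010452e+01,  1.08336448e-02,
        5.63916512e-05,  8.76373321e-06]), 'ee_pos': array([144.16135901, 478.18749477, 230.50575614]), 'tcp_rot': array([ 1.45886226e-01,  9.89300934e-01, -9.24016842e-04, -1.30840023e-04]), 'wrist_force': array([ 0.5200304 , -0.31774962,  0.04202297]), 'torque': array([ 0.04661957, -0.03042288,  0.00021322]), 'grip_force': 0.0, 'grip_width': 85.43227087062189}
```

View pics/top0.png

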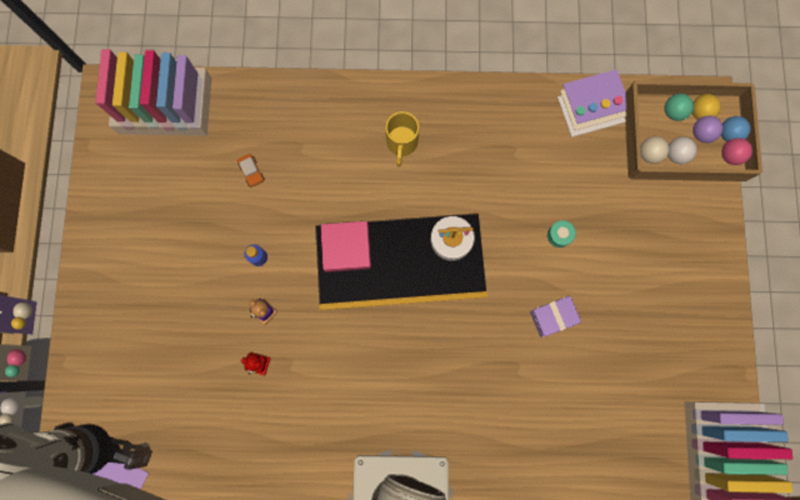

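View pics/side0.png

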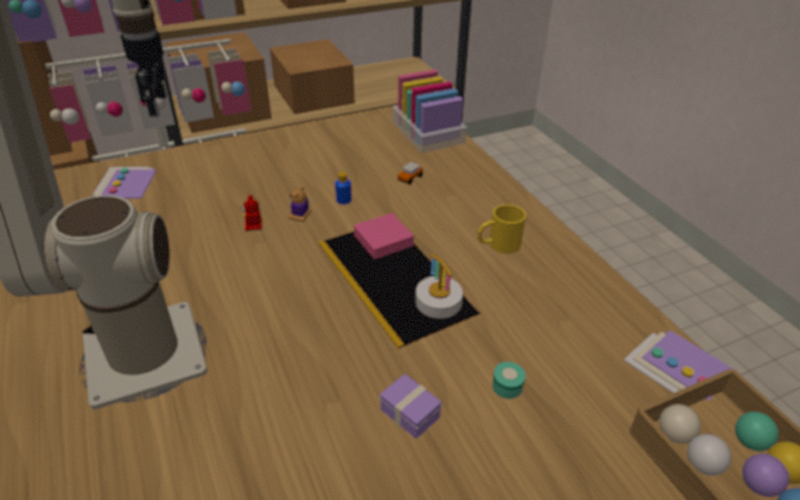

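The top view (800-wide) shows the board at about (400,260), with the square riser on the left at (345,246). The box is at (556,316), tin (562,233), bottle (255,255) and bear (261,310).

Things that could be confused:
- **Bear:** red figure at (256,363); the bear is the tan and purple one at (261,310).
- **Box:** lilac books at (595,95) and (125,475); the box is the one with the ribbon at (556,316).
- **Tin:** green ball at (679,107); the tin is at (562,233).
- **Bottle:** blue ball at (736,128); the bottle is at (255,255).

```bash
cat > meas.py <<'E'
from h import *
def mask(im,h0,h1,s0,v0,box,v1=255):
    hsv=cv2.cvtColor(np.ascontiguousarray(im),cv2.COLOR_RGB2HSV)
    m=cv2.inRange(hsv,(h0,s0,v0),(h1,255,v1));k=np.zeros_like(m);x0,y0,x1,y1=box;k[y0:y1,x0:x1]=255
    m&=k
    n,l,st,c=cv2.connectedComponentsWithStats(m)
    i=1+np.argmax(st[1:,4]) if n>1 else 0
    return (l==i).astype(np.uint8)
def fill(m):
    c=max(cv2.findContours(m,0,1)[0],key=cv2.contourArea);return c
def rect(n,m,z):
    c=fill(m)[:,0,:].astype(float)
    p=np.array([ray(n,q,z)[:2] for q in c],np.float32);return cv2.minAreaRect(p)
E
python3 - <<'E'
from meas import *
T=np.load('top.npy');S=np.load('side.npy')
f=lambda *a:[int(v/1.25) for v in a]
hsv=cv2.cvtColor(T,cv2.COLOR_RGB2HSV);hs=cv2.cvtColor(S,cv2.COLOR_RGB2HSV)
def at(h,x,y): return h[int(y/1.25),int(x/1.25)].tolist()
print('pink',at(hsv,345,245),at(hsv,345,269),'gold',at(hsv,400,301),'wood',at(hsv,400,350),'black',at(hsv,400,270))
print('lilac',at(hsv,543,320),'cream',at(hsv,557,316),'tin',at(hsv,553,240),'blue',at(hsv,260,260),'cap',at(hsv,252,252),'bear',at(hsv,260,308),at(hsv,266,318))
print('side blue',at(hs,343,193),'cap',at(hs,342,176),'tin',at(hs,508,390),'lil',at(hs,400,395),at(hs,395,415),'bear',at(hs,299,208),at(hs,299,194))
m=mask(T,160,179,90,150,f(310,210,380,280));print('pink',rect('top',m,34))
m=mask(T,0,180,0,0,f(300,200,500,315),v1=60);c=fill(m);print('black',rect('top',m,4))
m=mask(T,15,26,120,100,f(312,285,492,312));print('gold',rect('top',m,6))
save('top','c1',T,crop=f(215,200,295,390),s=6/1.6)
a=cv2.resize(T[160:320,160:256],None,fx=3.5,fy=3.5,interpolation=2);b=cv2.resize(S[120:200,180:300],None,fx=3.5,fy=3.5,interpolation=2)
b=cv2.copyMakeBorder(b,0,a.shape[0]-b.shape[0],0,0,0);save('','c1',np.hstack([a,b]))
E
```

```text
pink [173, 138, 216] [172, 145, 125] gold [20, 186, 199] wood [16, 132, 153] black [170, 25, 31]
lilac [142, 68, 187] cream [19, 64, 219] tin [76, 122, 119] blue [119, 115, 91] cap [19, 183, 187] bear [14, 154, 176] [133, 186, 74]
side blue [111, 219, 85] cap [22, 212, 142] tin [79, 128, 80] lil [138, 71, 150] [0, 29, 106] bear [134, 184, 72] [16, 159, 128]
pink ((526.8463745117188, 127.03005981445312), (100.31890869140625, 98.6412124633789), 5.511613368988037)
black ((507.13323974609375, 9.259811401367188), (170.2627410888672, 356.828857421875), 5.454293251037598)
gold ((419.9788513183594, 5.4662322998046875), (53.784358978271484, 384.6985778808594), 1.0912896394729614)
```

View pics/c1.png

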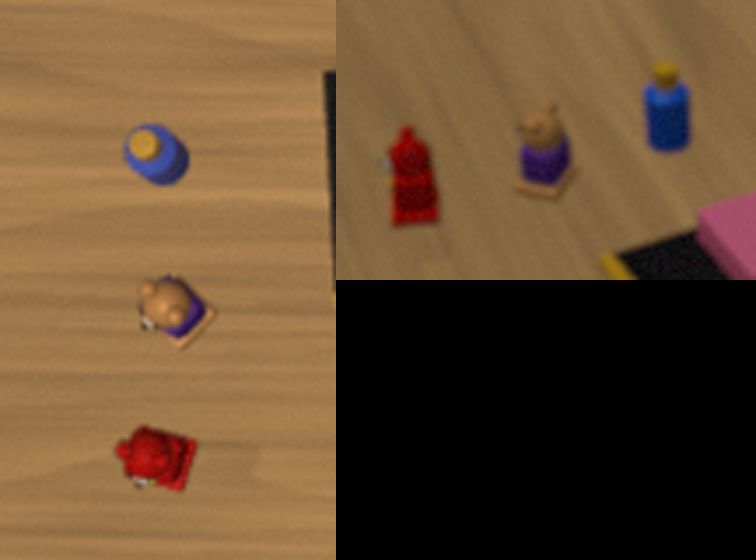

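The crop shows the bear (tan and purple) at top pixel (208,248), with its face to the lower left. The red decoy is below it and the bottle above it.

Run:
```python
from meas import *
T=np.load('top.npy');S=np.load('side.npy')
f=lambda *a:[int(v/1.25) for v in a]
def cen(n,m,z):
    c=fill(m)[:,0,:].astype(np.float32);(e,ax,a)=cv2.fitEllipse(c);return ray(n,e,z).round(1)[:2],np.round(ax,1)
# box: lilac + cream
def lil(im,b): 
    m=mask(im,128,155,45,110,b); h=cv2.cvtColor(im,cv2.COLOR_RGB2HSV)
    return cv2.morphologyEx(m,cv2.MORPH_CLOSE,np.ones((9,9)))
b=f(515,285,595,350);h=cv2.cvtColor(T,cv2.COLOR_RGB2HSV)
parts=cv2.inRange(h,(128,45,150),(155,255,255));k=np.zeros_like(parts);k[b[1]:b[3],b[0]:b[2]]=255;parts&=k
pts=np.argwhere(parts)[:,::-1];p=np.array([ray('top',q,44)[:2] for q in pts],np.float32);print('box',cv2.minAreaRect(p))
# tin
b=f(540,210,585,255);m=cv2.inRange(h,(65,60,140),(90,255,255));k=np.zeros_like(m);k[b[1]:b[3],b[0]:b[2]]=255;m&=k
print('tin lid',cen('top',m,36))
hs=cv2.cvtColor(S,cv2.COLOR_RGB2HSV);b=f(485,355,535,405);m=cv2.inRange(hs,(65,60,30),(90,255,255));k=np.zeros_like(m);k[b[1]:b[3],b[0]:b[2]]=255;m&=k
x,y,w,hh=cv2.boundingRect(m);print('tin side bbox center z18',ray('side',(x+(w-1)/2,y+(hh-1)/2),18)[:2].round(1))
# bottle
b=f(238,238,275,272);m=cv2.inRange(h,(15,150,120),(25,255,255));k=np.zeros_like(m);k[b[1]:b[3],b[0]:b[2]]=255;mm=m&k;M=cv2.moments(mm,True);print('cap n',M['m00'],ray('top',(M['m10']/M['m00'],M['m01']/M['m00']),76)[:2].round(1))
m=cv2.inRange(h,(105,80,40),(130,255,255))&k;x,y,w,hh=cv2.boundingRect(m|mm);print('bot bbox',x,y,w,hh)
b=f(330,165,360,210);k=np.zeros_like(m);k[b[1]:b[3],b[0]:b[2]]=255;m=cv2.inRange(hs,(100,150,40),(125,255,255))&k;x,y,w,hh=cv2.boundingRect(m);print('bot side body z26',ray('side',(x+(w-1)/2,y+(hh-1)/2),26)[:2].round(1),w,hh)
# bear
for n,H,b in(('top',h,f(240,290,285,330)),('side',hs,f(285,180,315,220))):
    k=np.zeros_like(m);k[b[1]:b[3],b[0]:b[2]]=255;m=cv2.inRange(H,(120,120,30),(150,255,140))&k
    x,y,w,hh=cv2.boundingRect(m);print('bear purple',n,x,y,w,hh,ray(n,(x+(w-1)/2,y+(hh-1)/2),27)[:2].round(1))
A=ray('top',(160+180/3.5,160+345/3.5),8)[:2];B=ray('top',(160+215/3.5,160+313/3.5),8)[:2];d=B-A;print('foot edge',A,B,np.hypot(*d),np.arctan2(d[1],d[0]))
hd=ray('top',(160+170/3.5,160+300/3.5),60)[:2];print('head',hd)
s=lambda u,v:(180+(u-336)/3.5,120+v/3.5)
for q in((515,190),(550,197),(577,170)):print('sidefoot',ray('side',s(*q),3)[:2].round(1))
print('sidehead',ray('side',s(544,130),53)[:2].round(1))
```

```text
box ((384.3336486816406, -319.041748046875), (57.061012268066406, 82.06964111328125), 21.615619659423828)
tin lid (array([ 563.1, -337.8]), array([18.3, 19. ]))
tin side bbox center z18 [ 563.7 -336.4]
cap n 44.0 [501.8 315.7]
bot bbox 196 196 17 17
bot side body z26 [500.2 317.7] 11 17
bear purple top 208 245 10 11 [380.7 288.5]
bear purple side 233 161 13 11 [382.5 292.3]
foot edge [359.49259344 293.95481285] [384.18992977 268.78095982] 35.26586591216469 -0.7949528221398717
head [388.83669135 292.27519067]
sidefoot [357.1 294.7]
sidefoot [380.9 273.5]
sidefoot [413.5 301.8]
sidehead [388.  298.1]
```

Call:
{"method": "apply_moves", "body": {"motion": [[[-1, -1, 0, 0, 0, 0, 1], [-1, -1, 0, 0, 0, 0, 1], [-1, -1, 0, 0, 0, 0, 1], [-1, -1, 0, 0, 0, 0, 1], [-1, -1, 0, 0, 0, 0, 1]]]}}

```text
time_s: 0.72
ee_pos: [278.4, 227.8, 231.1]
tcp_rot: [0.146, 0.989, -0.0, 0.0]
wrist_force: [1.7, -0.1, 0.8]
grip_width: 85.6
grip_force: 0.0
```

Call:
{"method": "apply_moves", "body": {"motion": [[[-1, -1, 0, 0, 0, 0, 1], [-1, -1, 0, 0, 0, 0, 1], [-1, -1, 0, 0, 0, 0, 1], [-1, -1, 0, 0, 0, 0, 1], [-1, -1, 0, 0, 0, 0, 1]]]}}

```text
time_s: 1.35
ee_pos: [412.2, -21.6, 231.2]
tcp_rot: [0.146, 0.989, 0.0, -0.0]
wrist_force: [0.2, 0.8, 0.1]
grip_width: 85.6
grip_force: 0.0
```

Call:
{"method": "apply_moves", "body": {"motion": [[[-0.4, -0.55, 0.1, 0, 0, 1, 1], [-0.4, -0.55, 0.1, 0, 0, 1, 1], [-0.4, -0.55, 0.1, 0, 0, 1, 1], [-0.4, -0.55, 0.1, 0, 0, 1, 1], [-0.4, -0.55, 0.1, 0, 0, 1, 1]]]}}

```text
time_s: 1.98
ee_pos: [435.3, -153.6, 210.7]
tcp_rot: [0.341, 0.94, 0.0, -0.001]
wrist_force: [0.1, 0.7, 0.1]
grip_width: 85.3
grip_force: 0.0
```

Call:
{"method": "apply_moves", "body": {"motion": [[[-0.4, -0.55, 0.1, 0, 0, 1, 1], [-0.4, -0.55, 0.1, 0, 0, 1, 1], [-0.4, -0.55, 0.1, 0, 0, 1, 1], [-0.4, -0.55, 0.1, 0, 0, 1, 1], [-0.4, -0.55, 0.1, 0, 0, 1, 1]]]}}

```text
time_s: 2.6
ee_pos: [404.9, -285.2, 190.7]
tcp_rot: [0.521, 0.854, 0.0, -0.001]
wrist_force: [0.5, 0.2, 1.0]
grip_width: 85.5
grip_force: 0.0
```

```bash
cat > d.py <<'E'
import sys
from h import *
# d.py x y z theta : remaining motion in units of the move rows (tool axes now)
x,y,z,th=map(float,sys.argv[1:5]);s=read_state();p=np.array(s['ee_pos']);M=R.from_quat(s['tcp_rot']).as_matrix()
t=np.arctan2(M[1,1],M[0,1]);dt=(th-t+np.pi/2)%np.pi-np.pi/2   # half turn is the same grasp
c,n=np.cos(th if abs(th-t)<1.6 else t+dt),np.sin(t+dt);G=np.array([[-n,c,0],[np.cos(t+dt),n,0],[0,0,-1]])
d=np.array([x,y,z])-p
want=np.column_stack([[-np.sin(t+dt),np.cos(t+dt),0],[np.cos(t+dt),np.sin(t+dt),0],[0,0,-1]])
rv=R.from_matrix(M.T@want).as_rotvec()
print('t',round(s['time_s'],2),'pos',p.round(1),'th',round(t,3),'j',np.round(s['joints'],2),'F',np.round(s['wrist_force'],1),'grip',round(s['grip_width'],1),round(s['grip_force'],1))
print('shift units now',(M.T@d/40).round(2),'after turn',(want.T@d/40).round(2),'turn units',(rv/.08).round(2))
E
python3 d.py 384.3 -319 100 0.377
```

```text
t 2.6 pos [ 404.9 -285.2  190.7] th 0.475 j [-0.61  0.25 -0.09  1.23  0.    0.48] F [0.5 0.2 1. ] grip 85.5 0.0
shift units now [-0.52 -0.84  2.27] after turn [-0.6  -0.79  2.27] turn units [-0.01 -0.01  1.23]
```

Call:
{"method": "apply_moves", "body": {"motion": [[[-0.3, -0.4, 0.5, 0, 0, 0.6, 1], [-0.28, -0.41, 0.5, 0, 0, 0.63, 1], [0, 0, 0.6, 0, 0, 0, 1], [0, 0, 0.6, 0, 0, 0, 1], [0, 0, 0, 0, 0, 0, 1]]]}}

```text
time_s: 3.22
ee_pos: [384.8, -318.3, 101.2]
tcp_rot: [0.561, 0.828, 0.0, -0.003]
wrist_force: [0.4, -0.2, -0.5]
grip_width: 85.3
grip_force: 0.0
```

```bash
python3 d.py 384.3 -319 5 0.377; python3 -c "
from h import *
a=get_image('top')[205:300,390:500];b=get_image('side')[230:380,260:460]
a=cv2.resize(a,None,fx=3.3,fy=3.3,interpolation=2);b=cv2.resize(b,None,fx=2,fy=2,interpolation=2)
H=max(a.shape[0],b.shape[0]);a=cv2.copyMakeBorder(a,0,H-a.shape[0],0,0,0);b=cv2.copyMakeBorder(b,0,H-b.shape[0],0,0,0);save('','c2',np.hstack([a,b]))"
```

```text
t 3.23 pos [ 384.8 -318.3  101.2] th 0.379 j [-0.69  0.34 -0.21  1.02  0.    0.5 ] F [ 0.4 -0.2 -0.5] grip 85.3 0.0
shift units now [-0.02 -0.01  2.4 ] after turn [-0.01 -0.02  2.4 ] turn units [-0.03 -0.06  0.03]
```

View pics/c2.png

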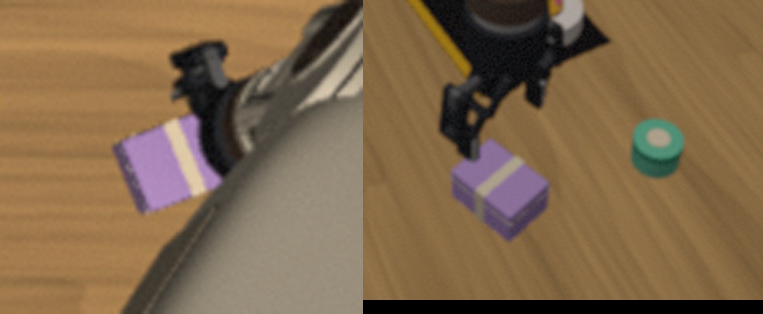

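The gripper straddles the box, with its fingers across the 60 mm side (crop: box about (170,160) on the left, (500,190) on the right).

Call:
{"method": "apply_moves", "body": {"motion": [[[0, 0, 0.6, 0, 0, 0, 1], [0, 0, 0.6, 0, 0, 0, 1], [0, 0, 0.6, 0, 0, 0, 1], [0, 0, 0.4, 0, 0, 0, 1], [0, 0, 0.2, 0, 0, 0, 1]]]}}

```text
time_s: 3.95
ee_pos: [387.1, -319.9, 7.6]
tcp_rot: [0.561, 0.828, -0.0, 0.0]
wrist_force: [0.7, -0.3, -0.1]
grip_width: 85.3
grip_force: 0.0
```

Call:
{"method": "apply_moves", "body": {"motion": [[[0, 0, 0, 0, 0, 0, 0.3], [0, 0, 0, 0, 0, 0, 0.2], [0, 0, 0, 0, 0, 0, 0.1], [0, 0, 0, 0, 0, 0, 0], [0, 0, 0, 0, 0, 0, 0]]], "newtons": 30}}

```text
time_s: 4.58
ee_pos: [387.3, -320.2, 8.3]
tcp_rot: [0.561, 0.828, -0.0, 0.001]
wrist_force: [0.3, 0.2, 5.4]
grip_width: 59.8
grip_force: 34.8
```

Call:
{"method": "apply_moves", "body": {"motion": [[[0, 0, -0.4, 0, 0, 0, 0], [0, 0, -0.9, 0, 0, 0, 0], [0, 0, -1, 0, 0, 0, 0], [0, 0, -1, 0, 0, 0, 0], [0, 0, -0.7, 0, 0, 0, 0]]]}}

```text
time_s: 5.2
ee_pos: [386.6, -319.6, 168.8]
tcp_rot: [0.561, 0.828, -0.0, 0.0]
wrist_force: [1.1, -0.6, -1.9]
grip_width: 59.7
grip_force: 34.0
```

Call:
{"method": "apply_moves", "body": {"motion": [[[0.5, 0.3, 0, 0, 0, 0.2, 0], [0.9, 0.5, 0, 0, 0, 0.4, 0], [1, 0.6, 0, 0, 0, 0.4, 0], [1, 0.6, 0, 0, 0, 0.4, 0], [1, 0.6, 0, 0, 0, 0.4, 0]]]}}

```text
time_s: 5.82
ee_pos: [429.1, -118.4, 166.9]
tcp_rot: [0.62, 0.785, -0.0, -0.0]
wrist_force: [1.0, -0.4, -1.0]
grip_width: 59.5
grip_force: 34.0
```

Call:
{"method": "apply_moves", "body": {"motion": [[[1, 0.6, 0, 0, 0, 0.4, 0], [1, 0.6, 0, 0, 0, 0.4, 0], [1, 0.6, 0, 0, 0, 0.4, 0], [0.9, 0.6, 0, 0, 0, 0.3, 0], [0.5, 0.3, 0, 0, 0, 0.2, 0]]]}}

```text
time_s: 6.45
ee_pos: [504.3, 74.4, 166.7]
tcp_rot: [0.67, 0.742, -0.0, -0.0]
wrist_force: [-0.2, -0.6, -2.1]
grip_width: 59.8
grip_force: 34.0
```

```bash
python3 d.py 527.2 125 100 0.096
```

```text
t 6.45 pos [504.3  74.4 166.7] th 0.101 j [ 0.15  0.3  -0.09  1.18  0.    1.62] F [-0.2 -0.6 -2.1] grip 59.8 34.0
shift units now [1.2  0.7  1.67] after turn [1.2  0.69 1.67] turn units [-0.01 -0.    0.07]
```

Call:
{"method": "apply_moves", "body": {"motion": [[[0.4, 0.2, 0, 0, 0, 0.07, 0], [0.5, 0.3, 0.5, 0, 0, 0, 0], [0.3, 0.2, 0.6, 0, 0, 0, 0], [0, 0, 0.57, 0, 0, 0, 0], [0, 0, 0, 0, 0, 0, 0]]]}}

```text
time_s: 7.08
ee_pos: [525.2, 122.1, 98.2]
tcp_rot: [0.673, 0.739, -0.002, -0.002]
wrist_force: [-0.5, 0.1, -2.4]
grip_width: 59.7
grip_force: 33.9
```

```bash
python3 d.py 527.2 125 43 0.096; python3 -c "
from meas import *
T=get_image('top');S=get_image('side');np.save('t1',T);np.save('s1',S)
a=T[140:260,230:400];b=S[150:290,240:400]
a=cv2.resize(a,None,fx=2.3,fy=2.3,interpolation=2);b=cv2.resize(b,None,fx=2.4,fy=2.4,interpolation=2)
H=max(a.shape[0],b.shape[0]);a=cv2.copyMakeBorder(a,0,H-a.shape[0],0,0,0);b=cv2.copyMakeBorder(b,0,H-b.shape[0],0,0,0);save('','c3',np.hstack([a,b]))"
```

```text
t 7.08 pos [525.2 122.1  98.2] th 0.094 j [ 0.23  0.41 -0.11  1.05 -0.    1.71] F [-0.5  0.1 -2.4] grip 59.7 33.9
shift units now [0.07 0.07 1.38] after turn [0.07 0.06 1.38] turn units [-0.07  0.01 -0.03]
```

View pics/c3.png

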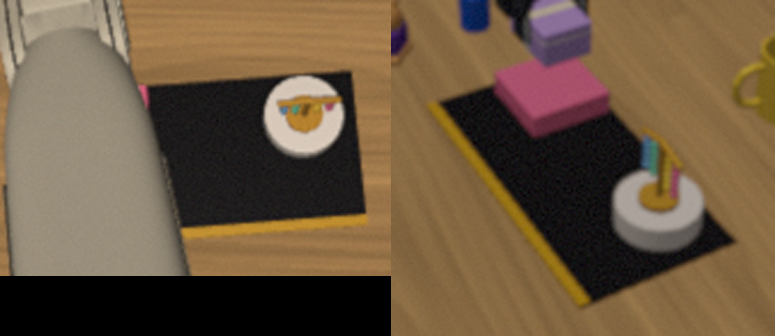

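The box is held level above the riser and squared to it (right half: box (560,30), riser (550,95)).

Call:
{"method": "apply_moves", "body": {"motion": [[[0.07, 0.07, 0.4, 0, 0, 0, 0], [0, 0, 0.5, 0, 0, 0, 0], [0, 0, 0.3, 0, 0, 0, 0], [0, 0, 0.12, 0, 0, 0, 0], [0, 0, 0, 0, 0, 0, 0]]]}}

```text
time_s: 7.8
ee_pos: [530.0, 125.8, 47.6]
tcp_rot: [0.673, 0.74, -0.0, -0.0]
wrist_force: [0.4, 0.5, -0.7]
grip_width: 59.5
grip_force: 34.0
```

```bash
python3 d.py 527.2 125 42 0.096
```

```text
t 7.8 pos [530.  125.8  47.6] th 0.094 j [ 0.23  0.48 -0.16  0.93  0.    1.71] F [ 0.4  0.5 -0.7] grip 59.5 34.0
shift units now [-0.01 -0.07  0.14] after turn [-0.01 -0.07  0.14] turn units [-0.   -0.   -0.03]
```

Call:
{"method": "apply_moves", "body": {"motion": [[[0, -0.07, 0.05, 0, 0, 0, 0], [0, 0, 0.04, 0, 0, 0, 0], [0, 0, 0.03, 0, 0, 0, 0], [0, 0, 0, 0, 0, 0, 0], [0, 0, 0, 0, 0, 0, 0]]]}}

```text
time_s: 8.43
ee_pos: [527.2, 125.6, 43.0]
tcp_rot: [0.673, 0.74, 0.0, 0.0]
wrist_force: [-0.4, 0.8, -1.8]
grip_width: 59.7
grip_force: 34.0
```

```bash
python3 d.py 527.2 125 42 0.096
```

```text
t 8.43 pos [527.2 125.6  43. ] th 0.094 j [ 0.23  0.48 -0.18  0.92  0.    1.71] F [-0.4  0.8 -1.8] grip 59.7 34.0
shift units now [-0.01 -0.    0.02] after turn [-0.01 -0.    0.02] turn units [ 0.   -0.   -0.03]
```

Call:
{"method": "apply_moves", "body": {"motion": [[[0, 0, 0.02, 0, 0, 0, 0], [0, 0, 0.02, 0, 0, 0, 0], [0, 0, 0, 0, 0, 0, 0]]]}}

```text
time_s: 8.8
ee_pos: [527.3, 125.7, 42.3]
tcp_rot: [0.673, 0.74, 0.0, 0.0]
wrist_force: [-1.6, -0.9, 5.2]
grip_width: 59.6
grip_force: 34.8
```

Call:
{"method": "apply_moves", "body": {"motion": [[[0, 0, 0, 0, 0, 0, 0.6], [0, 0, 0, 0, 0, 0, 0.8], [0, 0, 0, 0, 0, 0, 1], [0, 0, 0, 0, 0, 0, 1], [0, 0, -0.3, 0, 0, 0, 1]]]}}

```text
time_s: 9.43
ee_pos: [526.2, 125.3, 52.7]
tcp_rot: [0.673, 0.74, -0.001, -0.001]
wrist_force: [-0.6, 0.3, -0.4]
grip_width: 85.6
grip_force: 0.0
```

Call:
{"method": "apply_moves", "body": {"motion": [[[0, 0, -0.5, 0, 0, 0, 1], [0, 0, -0.9, 0, 0, 0, 1], [0, 0, -1, 0, 0, 0, 1], [0, 0, -1, 0, 0, 0, 1], [0.3, 0, -0.3, 0, 0, -0.5, 1]]]}}

```text
time_s: 10.05
ee_pos: [527.8, 137.7, 205.2]
tcp_rot: [0.658, 0.753, 0.003, 0.002]
wrist_force: [0.7, -0.2, 0.1]
grip_width: 85.6
grip_force: 0.0
```

Call:
{"method": "apply_moves", "body": {"motion": [[[0.5, -0.14, 0, 0, 0, -0.9, 1], [0.6, -0.14, 0, 0, 0, -0.9, 1], [0.6, -0.14, 0, 0, 0, -0.9, 1], [0.6, -0.14, 0, 0, 0, -0.9, 1], [0.6, -0.14, 0, 0, 0, -0.9, 1]]]}}

```text
time_s: 10.68
ee_pos: [465.9, 241.7, 200.6]
tcp_rot: [0.511, 0.86, -0.001, -0.0]
wrist_force: [-0.3, -0.5, 0.2]
grip_width: 85.8
grip_force: 0.0
```

Call:
{"method": "apply_moves", "body": {"motion": [[[0.6, -0.14, 0, 0, 0, -0.9, 1], [0.6, -0.14, 0, 0, 0, -0.9, 1], [0.5, -0.14, 0, 0, 0, -0.9, 1], [0.4, -0.14, 0, 0, 0, -0.9, 1], [0, 0, 0, 0, 0, -0.4, 1]]]}}

```text
time_s: 11.3
ee_pos: [400.7, 298.2, 200.8]
tcp_rot: [0.368, 0.93, -0.001, -0.0]
wrist_force: [-0.4, 0.5, 0.3]
grip_width: 85.4
grip_force: 0.0
```

```bash
python3 d.py 388 296 110 0.81; python3 -c "
from meas import *
T=get_image('top');S=get_image('side');np.save('t1',T);np.save('s1',S)
a=T[140:280,170:340];b=S[130:260,200:370]
a=cv2.resize(a,None,fx=2.3,fy=2.3,interpolation=2);b=cv2.resize(b,None,fx=2.3,fy=2.3,interpolation=2)
H=max(a.shape[0],b.shape[0]);a=cv2.copyMakeBorder(a,0,H-a.shape[0],0,0,0);b=cv2.copyMakeBorder(b,0,H-b.shape[0],0,0,0);save('','c4',np.hstack([a,b]))"
```

```text
t 11.3 pos [400.7 298.2 200.8] th 0.818 j [ 0.64  0.26 -0.05  1.26  0.    1.39] F [-0.4  0.5  0.3] grip 85.4 0.0
shift units now [ 0.19 -0.25  2.27] after turn [ 0.19 -0.26  2.27] turn units [-0.02 -0.    0.1 ]
```

View pics/c4.png

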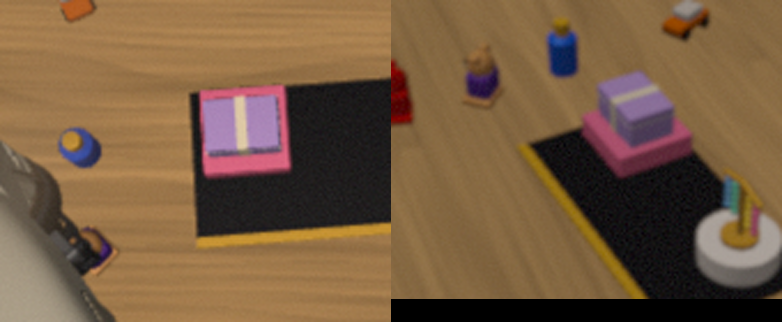

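The box sits squarely on the riser (left half (240,125)), and the gripper is by the bear. I'll measure the box against the riser and line up on the bear.

Run:
```python
from meas import *
T=np.load('t1.npy');h=cv2.cvtColor(T,cv2.COLOR_RGB2HSV)
k=np.zeros(T.shape[:2],np.uint8);k[170:225,250:305]=255
m=cv2.inRange(h,(128,45,150),(155,255,255))&k
p=np.array([ray('top',q,78)[:2] for q in np.argwhere(m)[:,::-1]],np.float32);print('box',cv2.minAreaRect(p))
m=cv2.inRange(h,(160,90,150),(179,255,255))&k
p=np.array([ray('top',q,34)[:2] for q in np.argwhere(m)[:,::-1]],np.float32);print('pink',cv2.minAreaRect(p))
```

```text
box ((526.0289916992188, 127.36911010742188), (57.727020263671875, 81.72144317626953), 5.5790300369262695)
pink ((526.821044921875, 127.07424926757812), (100.29769134521484, 98.56436157226562), 5.473196983337402)
```

Call:
{"method": "apply_moves", "body": {"motion": [[[0.19, -0.26, 0.5, 0, 0, 0.1, 1], [0, 0, 0.7, 0, 0, 0, 1], [0, 0, 0.7, 0, 0, 0, 1], [0, 0, 0.35, 0, 0, 0, 1], [0, 0, 0, 0, 0, 0, 1]]]}}

```text
time_s: 12.02
ee_pos: [389.1, 294.6, 110.4]
tcp_rot: [0.374, 0.928, -0.001, -0.001]
wrist_force: [-0.8, -0.4, 0.2]
grip_width: 85.4
grip_force: 0.0
```

```bash
python3 d.py 388 296 12 0.81; python3 -c "
from meas import *
T=get_image('top');S=get_image('side')
a=T[190:290,150:260];b=S[120:210,190:300]
a=cv2.resize(a,None,fx=3.5,fy=3.5,interpolation=2);b=cv2.resize(b,None,fx=3.5,fy=3.5,interpolation=2)
H=max(a.shape[0],b.shape[0]);a=cv2.copyMakeBorder(a,0,H-a.shape[0],0,0,0);b=cv2.copyMakeBorder(b,0,H-b.shape[0],0,0,0);save('','c5',np.hstack([a,b]))"
```

```text
t 12.03 pos [389.1 294.6 110.4] th 0.805 j [ 0.65  0.31 -0.23  1.03 -0.    1.41] F [-0.8 -0.4  0.2] grip 85.4 0.0
shift units now [0.04 0.01 2.46] after turn [0.04 0.01 2.46] turn units [-0.03 -0.   -0.06]
```

View pics/c5.png

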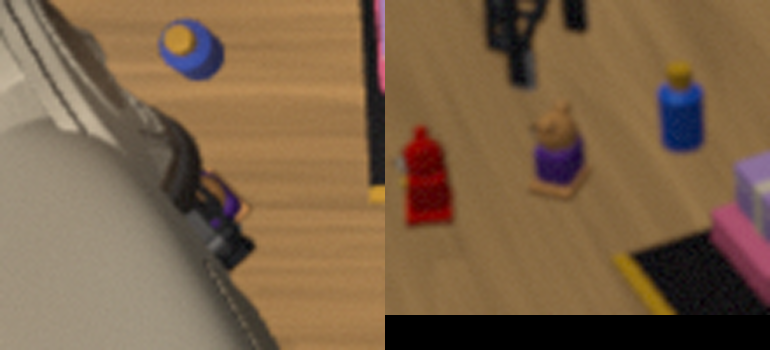

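Fingers straddle the bear's flat sides (left half (215,215)), and the red decoy is clear. The box is within 1 mm of the riser's middle.

Call:
{"method": "apply_moves", "body": {"motion": [[[0.03, 0, 0.6, 0, 0, 0, 1], [0, 0, 0.6, 0, 0, 0, 1], [0, 0, 0.6, 0, 0, 0, 1], [0, 0, 0.4, 0, 0, 0, 1], [0, 0, 0.24, 0, 0, 0, 1]]]}}

```text
time_s: 12.75
ee_pos: [389.2, 296.6, 14.0]
tcp_rot: [0.373, 0.928, 0.001, 0.0]
wrist_force: [-0.4, 0.9, 0.4]
grip_width: 85.2
grip_force: 0.0
```

Call:
{"method": "apply_moves", "body": {"motion": [[[0, 0, 0, 0, 0, 0, 0.5], [0, 0, 0, 0, 0, 0, 0.2], [0, 0, 0, 0, 0, 0, 0], [0, 0, 0, 0, 0, 0, -0.2], [0, 0, 0, 0, 0, 0, -0.3]]], "newtons": 25}}

```text
time_s: 13.38
ee_pos: [389.2, 296.7, 14.6]
tcp_rot: [0.373, 0.928, 0.001, 0.0]
wrist_force: [-0.8, -0.3, 6.1]
grip_width: 39.7
grip_force: 26.5
```

```bash
python3 d.py 388 296 12 0.81
```

```text
t 13.38 pos [389.2 296.7  14.6] th 0.806 j [ 0.65  0.43 -0.35  0.79 -0.    1.42] F [-0.8 -0.3  6.1] grip 39.7 26.5
shift units now [ 0.01 -0.03  0.06] after turn [ 0.01 -0.03  0.06] turn units [ 0.02  0.   -0.05]
```

Call:
{"method": "apply_moves", "body": {"motion": [[[0, 0, -0.3, 0, 0, 0, -0.3], [0, 0, -0.8, 0, 0, 0, -0.3], [0, 0, -1, 0, 0, 0, -0.3], [0, 0, -1, 0, 0, 0, -0.3], [0, 0, -0.8, 0, 0, 0, -0.3]]]}}

```text
time_s: 14.0
ee_pos: [388.4, 296.1, 171.7]
tcp_rot: [0.373, 0.928, 0.0, 0.0]
wrist_force: [0.3, 1.1, -1.2]
grip_width: 40.1
grip_force: 25.9
```

Call:
{"method": "apply_moves", "body": {"motion": [[[-0.2, -0.1, 0, 0, 0, -0.6, -0.3], [-0.42, -0.26, 0, 0, 0, -0.9, -0.3], [-0.42, -0.26, 0, 0, 0, -0.9, -0.3], [-0.42, -0.26, 0, 0, 0, -0.9, -0.3], [-0.42, -0.26, 0, 0, 0, -0.9, -0.3]]]}}

```text
time_s: 14.62
ee_pos: [422.4, 214.6, 170.0]
tcp_rot: [0.212, 0.977, -0.0, -0.0]
wrist_force: [-0.7, -0.2, -0.3]
grip_width: 39.4
grip_force: 25.8
```

Call:
{"method": "apply_moves", "body": {"motion": [[[-0.42, -0.26, 0, 0, 0, -0.9, -0.3], [-0.42, -0.26, 0, 0, 0, -0.9, -0.3], [-0.42, -0.26, 0, 0, 0, -0.9, -0.3], [-0.42, -0.26, 0, 0, 0, -0.9, -0.3], [-0.42, -0.26, 0, 0, 0, -0.9, -0.3]]]}}

```text
time_s: 15.25
ee_pos: [488.3, 141.6, 169.9]
tcp_rot: [0.033, 0.999, -0.0, -0.0]
wrist_force: [-0.5, 0.5, 0.1]
grip_width: 39.7
grip_force: 25.8
```

Call:
{"method": "apply_moves", "body": {"motion": [[[-0.4, -0.26, 0, 0, 0, -0.9, -0.3], [-0.2, -0.2, 0, 0, 0, -0.5, -0.3], [0, 0, 0, 0, 0, -0.2, -0.3], [0, 0, 0, 0, 0, 0, -0.3]]]}}

```text
time_s: 15.75
ee_pos: [511.1, 123.0, 169.7]
tcp_rot: [-0.029, 1.0, 0.0, -0.0]
wrist_force: [-0.5, 0.4, -1.5]
grip_width: 39.5
grip_force: 25.8
```

```bash
python3 d.py 526.5 127.2 130 1.667
```

```text
t 15.75 pos [511.1 123.  169.7] th 1.63 j [ 0.24  0.33 -0.04  1.2   0.    0.18] F [-0.5  0.4 -1.5] grip 39.5 25.8
shift units now [-0.39  0.08  0.99] after turn [-0.39  0.07  0.99] turn units [ 0.   -0.01 -0.47]
```

Call:
{"method": "apply_moves", "body": {"motion": [[[-0.2, 0.04, 0.3, 0, 0, -0.25, -0.3], [-0.19, 0.03, 0.5, 0, 0, -0.22, -0.3], [0, 0, 0.5, 0, 0, 0, -0.3], [0, 0, 0.3, 0, 0, 0, -0.3], [0, 0, 0, 0, 0, 0, -0.3]]]}}

```text
time_s: 16.38
ee_pos: [526.0, 126.7, 104.3]
tcp_rot: [-0.049, 0.999, -0.0, -0.001]
wrist_force: [-0.8, 0.7, -0.7]
grip_width: 39.6
grip_force: 25.8
```

```bash
python3 d.py 526.5 127.2 92 1.667; python3 -c "
from meas import *
S=get_image('side');np.save('s2',S)
print(proj('side',(526,127,78)),proj('side',(526,127,105)))
save('','c6',S,crop=(250,100,370,220),s=5)"
```

```text
t 16.38 pos [526.  126.7 104.3] th 1.668 j [ 0.24  0.41 -0.1   1.06  0.    0.14] F [-0.8  0.7 -0.7] grip 39.6 25.8
shift units now [-0.01  0.01  0.31] after turn [-0.01  0.01  0.31] turn units [-0.   -0.04  0.01]
[306.46976718 170.60987449] [306.40484272 162.39697967]
```

View pics/c6.png

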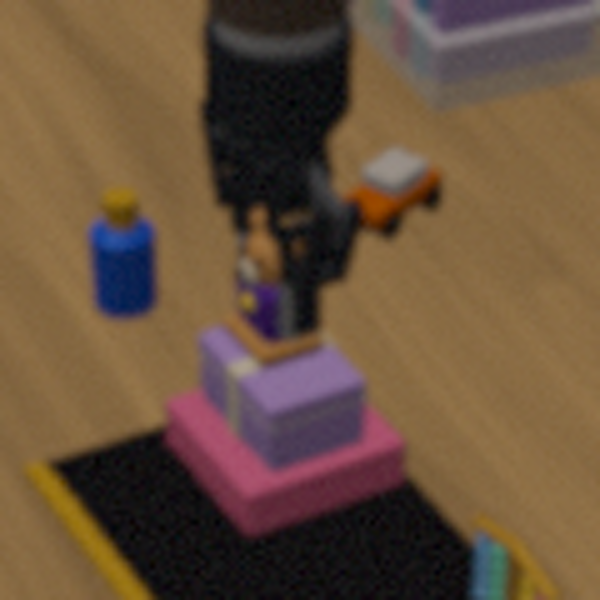

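The bear is held upright over the box facing front; its soles are just above the lid at crop (270,350).

Call:
{"method": "apply_moves", "body": {"motion": [[[0, 0, 0.15, 0, 0, 0, -0.3], [0, 0, 0.06, 0, 0, 0, -0.3], [0, 0, 0, 0, 0, 0, -0.3], [0, 0, 0.04, 0, 0, 0, -0.3], [0, 0, 0, 0, 0, 0, -0.3]]]}}

```text
time_s: 17.05
ee_pos: [527.0, 126.7, 95.7]
tcp_rot: [-0.048, 0.999, -0.0, 0.0]
wrist_force: [0.5, -0.2, -0.9]
grip_width: 39.5
grip_force: 25.8
```

```bash
python3 d.py 526.5 127.2 91 1.667; python3 -c "
from h import *
print([((proj('side',p)-[250,100])*5).round() for p in((506.4,102.2,93),(502,147.8,93),(546,106,93))])"
```

```text
t 17.05 pos [527.  126.7  95.7] th 1.668 j [ 0.24  0.42 -0.11  1.04 -0.    0.14] F [ 0.5 -0.2 -0.9] grip 39.5 25.8
shift units now [0.01 0.01 0.12] after turn [0.01 0.01 0.12] turn units [-0.    0.    0.01]
[array([267., 364.]), array([226., 320.]), array([332., 343.])]
```

Call:
{"method": "apply_moves", "body": {"motion": [[[0, 0, 0.04, 0, 0, 0, -0.3], [0, 0, 0.03, 0, 0, 0, -0.3], [0, 0, 0.02, 0, 0, 0, -0.3], [0, 0, 0, 0, 0, 0, -0.3]]]}}

```text
time_s: 17.55
ee_pos: [527.1, 126.7, 92.6]
tcp_rot: [-0.048, 0.999, 0.0, 0.0]
wrist_force: [-2.1, -0.3, 3.5]
grip_width: 40.1
grip_force: 26.3
```

Call:
{"method": "apply_moves", "body": {"motion": [[[0, 0, 0, 0, 0, 0, 0.2], [0, 0, 0, 0, 0, 0, 0.5], [0, 0, 0, 0, 0, 0, 0.8], [0, 0, 0, 0, 0, 0, 1], [0, 0, -0.2, 0, 0, 0, 1]]]}}

```text
time_s: 18.18
ee_pos: [526.4, 126.6, 99.7]
tcp_rot: [-0.048, 0.999, -0.0, -0.001]
wrist_force: [-0.4, -0.1, -0.1]
grip_width: 85.7
grip_force: 0.0
```

Call:
{"method": "apply_moves", "body": {"motion": [[[0, 0, -0.4, 0, 0, 0, 1], [0, 0, -0.7, 0, 0, 0, 1], [0, 0, -0.9, 0, 0, 0, 1], [0, 0, -0.9, 0, 0, 0, 1], [0, 0, -0.3, 0, 0, 0, 1]]]}}

```text
time_s: 18.8
ee_pos: [528.4, 127.0, 231.1]
tcp_rot: [-0.048, 0.999, 0.0, 0.003]
wrist_force: [0.8, 0.2, -0.7]
grip_width: 85.4
grip_force: 0.0
```

Call:
{"method": "apply_moves", "body": {"motion": [[[-0.1, -0.57, 0, 0, 0, 1, 1], [-0.1, -0.57, 0, 0, 0, 1, 1], [-0.1, -0.57, 0, 0, 0, 1, 1], [-0.1, -0.57, 0, 0, 0, 1, 1], [-0.1, -0.57, 0, 0, 0, 1, 1]]]}}

```text
time_s: 19.42
ee_pos: [539.2, 11.6, 226.9]
tcp_rot: [0.152, 0.988, -0.0, -0.001]
wrist_force: [0.2, 0.1, -1.0]
grip_width: 85.3
grip_force: 0.0
```

Call:
{"method": "apply_moves", "body": {"motion": [[[-0.3, -0.5, 0, 0, 0, 1, 1], [-0.3, -0.5, 0, 0, 0, 1, 1], [-0.3, -0.5, 0, 0, 0, 1, 1], [-0.3, -0.5, 0, 0, 0, 1, 1], [-0.3, -0.5, 0, 0, 0, 1, 1]]]}}

```text
time_s: 20.05
ee_pos: [548.1, -103.8, 226.9]
tcp_rot: [0.346, 0.938, -0.0, -0.001]
wrist_force: [0.1, -0.0, -0.3]
grip_width: 85.5
grip_force: 0.0
```

Call:
{"method": "apply_moves", "body": {"motion": [[[-0.5, -0.3, 0, 0, 0, 1, 1], [-0.5, -0.3, 0, 0, 0, 1, 1], [-0.5, -0.3, 0, 0, 0, 1, 1], [-0.5, -0.3, 0, 0, 0, 1, 1], [-0.5, -0.3, 0, 0, 0, 1, 1]]]}}

```text
time_s: 20.68
ee_pos: [567.6, -217.9, 226.7]
tcp_rot: [0.525, 0.851, -0.0, -0.001]
wrist_force: [0.4, 0.1, -0.9]
grip_width: 85.4
grip_force: 0.0
```

```bash
python3 d.py 563.4 -337 120 0.096; python3 -c "
from meas import *
T=get_image('top');S=get_image('side');np.save('t3',T);np.save('s3',S)
a=T[150:260,240:350];b=S[110:220,250:360]
save('','c7',cv2.resize(np.hstack([a,b]),None,fx=3.6,fy=3.6,interpolation=2))"
```

```text
t 20.68 pos [ 567.6 -217.9  226.7] th 0.465 j [-0.37  0.46  0.31  1.42  0.    0.74] F [ 0.4  0.1 -0.9] grip 85.4 0.0
shift units now [-2.62 -1.42  2.67] after turn [-2.95 -0.39  2.67] turn units [-0.02 -0.02  4.61]
```

View pics/c7.png

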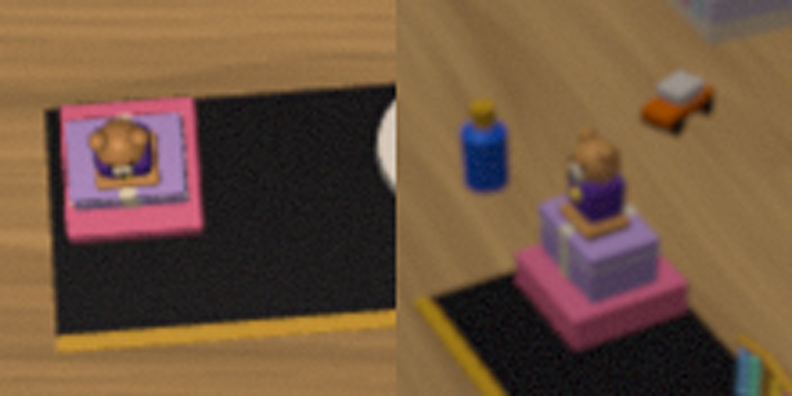

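The bear stands centred on the box facing front (left half (125,160)). On to the tin.

Call:
{"method": "apply_moves", "body": {"motion": [[[-0.56, -0.2, 0.3, 0, 0, 0.92, 1], [-0.56, -0.2, 0.5, 0, 0, 0.92, 1], [-0.56, -0.2, 0.5, 0, 0, 0.92, 1], [-0.56, -0.2, 0.5, 0, 0, 0.92, 1], [-0.5, -0.1, 0.3, 0, 0, 0.92, 1]]]}}

```text
time_s: 21.4
ee_pos: [567.9, -332.1, 141.8]
tcp_rot: [0.671, 0.741, -0.0, -0.002]
wrist_force: [0.9, 0.1, 0.9]
grip_width: 84.8
grip_force: 0.0
```

Call:
{"method": "apply_moves", "body": {"motion": [[[0, 0, 0, 0, 0, 0, 1], [0, 0, 0, 0, 0, 0, 1]]]}}

```text
time_s: 21.65
ee_pos: [569.0, -331.6, 144.3]
tcp_rot: [0.67, 0.742, 0.0, -0.0]
wrist_force: [0.4, 0.5, -0.3]
grip_width: 85.6
grip_force: 0.0
```

```bash
python3 d.py 563.4 -337 60 0.096
```

```text
t 21.65 pos [ 569.  -331.6  144.3] th 0.102 j [-0.53  0.6   0.33  1.3   0.    0.94] F [ 0.4  0.5 -0.3] grip 85.6 0.0
shift units now [-0.12 -0.15  2.11] after turn [-0.12 -0.15  2.11] turn units [ 0.   -0.01  0.07]
```

Call:
{"method": "apply_moves", "body": {"motion": [[[-0.12, -0.15, 0.4, 0, 0, 0.07, 1], [0, 0, 0.8, 0, 0, 0, 1], [0, 0, 0.8, 0, 0, 0, 1], [0, 0, 0.6, 0, 0, 0, 1], [0, 0, 0.4, 0, 0, 0, 1]]]}}

```text
time_s: 22.28
ee_pos: [563.6, -336.7, 23.8]
tcp_rot: [0.672, 0.74, 0.0, -0.0]
wrist_force: [-0.2, -0.7, 0.5]
grip_width: 85.5
grip_force: 0.0
```

Call:
{"method": "apply_moves", "body": {"motion": [[[0, 0, 0.3, 0, 0, 0, 1], [0, 0, 0.18, 0, 0, 0, 1], [0, 0, 0, 0, 0, 0, 1]]]}}

```text
time_s: 22.65
ee_pos: [563.3, -337.9, 4.9]
tcp_rot: [0.673, 0.74, -0.0, -0.0]
wrist_force: [-0.4, -0.7, -0.1]
grip_width: 85.4
grip_force: 0.0
```

```bash
python3 d.py 563.4 -337 2 0.096
```

```text
t 22.65 pos [ 563.3 -337.9    4.9] th 0.094 j [-0.54  0.71  0.14  1.    0.    0.94] F [-0.4 -0.7 -0.1] grip 85.4 0.0
shift units now [0.02 0.   0.07] after turn [0.02 0.   0.07] turn units [-0.   -0.   -0.02]
```

Call:
{"method": "apply_moves", "body": {"motion": [[[0, 0, 0, 0, 0, 0, 0.4], [0, 0, 0, 0, 0, 0, 0.1], [0, 0, 0, 0, 0, 0, 0], [0, 0, 0, 0, 0, 0, -0.1], [0, 0, 0, 0, 0, 0, -0.1]]], "newtons": 25}}

```text
time_s: 23.28
ee_pos: [563.9, -338.4, 5.9]
tcp_rot: [0.673, 0.74, 0.0, 0.001]
wrist_force: [0.5, -0.6, 4.8]
grip_width: 53.0
grip_force: 27.0
```

Call:
{"method": "apply_moves", "body": {"motion": [[[0, 0, -0.4, 0, 0, 0, -0.1], [0, 0, -0.9, 0, 0, 0, -0.1], [0, 0, -1, 0, 0, 0, -0.1], [0, 0, -1, 0, 0, 0, -0.1], [0, 0, -0.8, 0, 0, 0, -0.1]]]}}

```text
time_s: 23.9
ee_pos: [563.3, -337.9, 171.1]
tcp_rot: [0.673, 0.74, 0.0, 0.0]
wrist_force: [-0.5, -1.1, -0.9]
grip_width: 53.2
grip_force: 26.7
```

Call:
{"method": "apply_moves", "body": {"motion": [[[0.5, 0, -0.2, 0, 0, 0, -0.1], [0.9, 0, 0, 0, 0, 0, -0.1], [1, 0, 0, 0, 0, 0, -0.1], [1, 0.1, 0, 0, 0, 0, -0.1], [1, 0.1, 0, 0, 0, 0, -0.1]]]}}

```text
time_s: 24.52
ee_pos: [552.9, -159.1, 175.2]
tcp_rot: [0.673, 0.74, -0.001, -0.002]
wrist_force: [0.2, 0.6, 0.0]
grip_width: 52.8
grip_force: 26.8
```

Call:
{"method": "apply_moves", "body": {"motion": [[[1, 0, 0, 0, 0, 0, -0.1], [1, 0, 0, 0, 0, 0, -0.1], [1, 0, 0, 0, 0, 0, -0.1], [0.9, 0, 0, 0, 0, 0, -0.1], [0.4, 0, 0, 0, 0, 0, -0.1]]]}}

```text
time_s: 25.15
ee_pos: [536.4, 11.9, 175.5]
tcp_rot: [0.672, 0.741, -0.001, -0.001]
wrist_force: [-0.9, 0.9, -0.7]
grip_width: 53.1
grip_force: 26.8
```

Call:
{"method": "apply_moves", "body": {"motion": [[[0, 0, 0.2, 0, 0, 0, -0.1], [0, 0, 0.6, 0, 0, 0, -0.1], [0, 0, 0.7, 0, 0, 0, -0.1], [0, 0, 0.3, 0, 0, 0, -0.1], [0, 0, 0, 0, 0, 0, -0.1]]]}}

```text
time_s: 25.78
ee_pos: [537.7, 8.4, 103.7]
tcp_rot: [0.674, 0.739, -0.001, -0.001]
wrist_force: [0.4, 0.3, -0.5]
grip_width: 53.0
grip_force: 26.7
```

```bash
python3 d.py 538.3 11.5 11 0.096
```

```text
t 25.77 pos [537.7   8.4 103.7] th 0.093 j [ 0.02  0.4  -0.11  1.06 -0.    1.49] F [ 0.4  0.3 -0.5] grip 53.0 26.7
shift units now [0.08 0.03 2.32] after turn [0.08 0.02 2.32] turn units [-0.03  0.   -0.04]
```

Call:
{"method": "apply_moves", "body": {"motion": [[[0.08, 0.02, 0.5, 0, 0, 0, -0.1], [0, 0, 0.7, 0, 0, 0, -0.1], [0, 0, 0.6, 0, 0, 0, -0.1], [0, 0, 0.35, 0, 0, 0, -0.1], [0, 0, 0, 0, 0, 0, -0.1]]]}}

```text
time_s: 26.4
ee_pos: [538.9, 12.3, 18.7]
tcp_rot: [0.673, 0.739, -0.0, -0.0]
wrist_force: [0.6, 0.0, -1.2]
grip_width: 53.6
grip_force: 26.8
```

```bash
python3 d.py 538.3 11.5 10 0.096
```

```text
t 26.4 pos [538.9  12.3  18.7] th 0.094 j [ 0.02  0.5  -0.21  0.86 -0.    1.5 ] F [ 0.6  0.  -1.2] grip 53.6 26.8
shift units now [-0.02 -0.02  0.22] after turn [-0.02 -0.02  0.22] turn units [-0.01 -0.   -0.03]
```

Call:
{"method": "apply_moves", "body": {"motion": [[[-0.02, -0.02, 0.08, 0, 0, 0, -0.1], [0, 0, 0.05, 0, 0, 0, -0.1], [0, 0, 0.02, 0, 0, 0, -0.1], [0, 0, 0, 0, 0, 0, -0.1]]]}}

```text
time_s: 26.9
ee_pos: [538.5, 11.7, 13.1]
tcp_rot: [0.673, 0.74, 0.0, 0.0]
wrist_force: [0.2, -0.6, -1.2]
grip_width: 53.3
grip_force: 26.8
```

Call:
{"method": "apply_moves", "body": {"motion": [[[0, 0, 0.04, 0, 0, 0, -0.1], [0, 0, 0.03, 0, 0, 0, -0.1], [0, 0, 0.02, 0, 0, 0, -0.1], [0, 0, 0, 0, 0, 0, -0.1]]]}}

```text
time_s: 27.4
ee_pos: [538.3, 11.7, 9.8]
tcp_rot: [0.673, 0.74, 0.0, 0.0]
wrist_force: [-1.5, -0.6, 4.6]
grip_width: 53.5
grip_force: 27.3
```

Call:
{"method": "apply_moves", "body": {"motion": [[[0, 0, 0, 0, 0, 0, 0.4], [0, 0, 0, 0, 0, 0, 0.7], [0, 0, 0, 0, 0, 0, 0.9], [0, 0, -0.2, 0, 0, 0, 0.9], [0, 0, -0.5, 0, 0, 0, 0.9]]]}}

```text
time_s: 28.02
ee_pos: [537.4, 11.6, 37.0]
tcp_rot: [0.673, 0.74, -0.001, -0.001]
wrist_force: [0.0, -0.2, 0.1]
grip_width: 81.3
grip_force: 0.0
```

Call:
{"method": "apply_moves", "body": {"motion": [[[0, 0, -0.9, 0, 0, 0, 1], [0, 0, -1, 0, 0, 0, 1], [0, 0, -1, 0, 0, 0, 1], [0, 0, -1, 0, 0, 0, 1], [0, 0, -0.8, 0, 0, 0, 1]]]}}

```text
time_s: 28.65
ee_pos: [538.7, 11.7, 227.9]
tcp_rot: [0.673, 0.74, 0.001, 0.001]
wrist_force: [0.7, -0.4, -0.2]
grip_width: 85.6
grip_force: 0.0
```

Call:
{"method": "apply_moves", "body": {"motion": [[[0.38, 0.06, 0, 0, 0, -1, 1], [0.38, 0.06, 0, 0, 0, -1, 1], [0.38, 0.06, 0, 0, 0, -1, 1], [0.38, 0.06, 0, 0, 0, -1, 1], [0.38, 0.06, 0, 0, 0, -1, 1]]]}}

```text
time_s: 29.28
ee_pos: [530.8, 88.2, 225.9]
tcp_rot: [0.512, 0.859, 0.0, 0.0]
wrist_force: [-1.1, -0.9, 0.8]
grip_width: 85.8
grip_force: 0.0
```

Call:
{"method": "apply_moves", "body": {"motion": [[[0.32, 0.2, 0, 0, 0, -1, 1], [0.32, 0.2, 0, 0, 0, -1, 1], [0.32, 0.2, 0, 0, 0, -1, 1], [0.32, 0.2, 0, 0, 0, -1, 1], [0.32, 0.2, 0, 0, 0, -1, 1]]]}}

```text
time_s: 29.9
ee_pos: [523.7, 162.8, 225.8]
tcp_rot: [0.331, 0.944, 0.0, 0.0]
wrist_force: [0.5, 0.1, -0.6]
grip_width: 85.3
grip_force: 0.0
```

Call:
{"method": "apply_moves", "body": {"motion": [[[0.22, 0.32, 0, 0, 0, -1, 1], [0.22, 0.32, 0, 0, 0, -1, 1], [0.22, 0.32, 0, 0, 0, -1, 1], [0.22, 0.32, 0, 0, 0, -1, 1], [0.22, 0.32, 0, 0, 0, -1, 1]]]}}

```text
time_s: 30.52
ee_pos: [517.1, 239.8, 225.8]
tcp_rot: [0.137, 0.991, 0.0, 0.0]
wrist_force: [-0.4, -0.5, 0.6]
grip_width: 85.0
grip_force: 0.0
```

Call:
{"method": "apply_moves", "body": {"motion": [[[0.08, 0.38, 0, 0, 0, -1, 1], [0.08, 0.38, 0, 0, 0, -1, 1], [0.08, 0.38, 0, 0, 0, -1, 1], [0.08, 0.38, 0, 0, 0, -1, 1], [0.08, 0.38, 0, 0, 0, -0.6, 1]]]}}

```text
time_s: 31.15
ee_pos: [510.1, 316.6, 225.7]
tcp_rot: [-0.046, 0.999, 0.0, 0.0]
wrist_force: [0.3, 0.1, 0.5]
grip_width: 85.3
grip_force: 0.0
```

```bash
python3 d.py 501 316.7 120 1.667
python3 - <<'E'
from meas import *
T=get_image('top');np.save('t4',T);h=cv2.cvtColor(T,cv2.COLOR_RGB2HSV)
m=cv2.inRange(h,(65,60,110),(90,255,255));k=np.zeros_like(m);k[150:240,255:390]=255;m&=k
c=np.vstack(cv2.findContours(m,0,1)[0])[:,0];e=cv2.fitEllipse(cv2.convexHull(c));print('tin',ray('top',e[0],40)[:2],e)
m=cv2.inRange(h,(0,0,170),(180,60,255));k[:]=0;k[160:215,335:390]=255;m&=k
c=np.vstack(cv2.findContours(m,0,1)[0])[:,0];e=cv2.fitEllipse(cv2.convexHull(c));print('round',ray('top',e[0],34)[:2],e)
E
```

```text
t 31.15 pos [510.1 316.6 225.7] th 1.664 j [ 0.56  0.45  0.28  1.41 -0.    0.46] F [0.3 0.1 0.5] grip 85.3 0.0
shift units now [0.23 0.02 2.64] after turn [0.23 0.02 2.64] turn units [ 0.    0.   -0.04]
tin [540.40500751 -25.55608826] ((333.1152648925781, 191.6548614501953), (24.29793357849121, 50.67825698852539), 85.15906524658203)
round [ 548.96182514 -101.702858  ] ((361.569091796875, 189.5005340576172), (32.970794677734375, 33.29783630371094), 101.3326644897461)
```

Run:
```python
from meas import *
T=np.load('t4.npy');h=cv2.cvtColor(T,cv2.COLOR_RGB2HSV)
m=cv2.inRange(h,(65,60,140),(90,255,255));k=np.zeros_like(m);k[165:220,300:338]=255;m&=k
c=np.vstack(cv2.findContours(m,0,1)[0])[:,0];e=cv2.fitEllipse(cv2.convexHull(c));print('tin',ray('top',e[0],40)[:2],e)
```

```text
tin [537.04303396  11.88503959] ((319.0128479003906, 192.62640380859375), (19.2643985748291, 19.37169075012207), 77.37096405029297)
```

Call:
{"method": "apply_moves", "body": {"motion": [[[0.23, 0.02, 0.5, 0, 0, 0, 1], [0, 0, 0.9, 0, 0, 0, 1], [0, 0, 0.9, 0, 0, 0, 1], [0, 0, 0.4, 0, 0, 0, 1], [0, 0, 0, 0, 0, 0, 1]]]}}

```text
time_s: 31.82
ee_pos: [500.4, 315.6, 116.5]
tcp_rot: [-0.045, 0.999, -0.001, -0.001]
wrist_force: [-0.3, 0.2, 0.0]
grip_width: 85.4
grip_force: 0.0
```

```bash
python3 d.py 501 316.7 15 1.667
```

```text
t 31.82 pos [500.4 315.6 116.5] th 1.662 j [ 0.56  0.49  0.07  1.15 -0.    0.47] F [-0.3  0.2  0. ] grip 85.4 0.0
shift units now [-0.02  0.03  2.54] after turn [-0.02  0.03  2.54] turn units [-0.01 -0.03 -0.07]
```

Call:
{"method": "apply_moves", "body": {"motion": [[[-0.02, 0.03, 0.5, 0, 0, -0.06, 1], [0, 0, 0.7, 0, 0, 0, 1], [0, 0, 0.7, 0, 0, 0, 1], [0, 0, 0.4, 0, 0, 0, 1], [0, 0, 0.2, 0, 0, 0, 1]]]}}

```text
time_s: 32.45
ee_pos: [502.2, 317.7, 17.6]
tcp_rot: [-0.048, 0.999, 0.0, 0.0]
wrist_force: [0.3, -0.4, -0.7]
grip_width: 85.2
grip_force: 0.0
```

Call:
{"method": "apply_moves", "body": {"motion": [[[0, 0, 0, 0, 0, 0, 0.5], [0, 0, 0, 0, 0, 0, 0.2], [0, 0, 0, 0, 0, 0, 0], [0, 0, 0, 0, 0, 0, -0.2], [0, 0, 0, 0, 0, 0, -0.3]]], "newtons": 25}}

```text
time_s: 33.08
ee_pos: [502.4, 317.7, 18.3]
tcp_rot: [-0.048, 0.999, 0.0, 0.001]
wrist_force: [-0.7, -1.0, 6.1]
grip_width: 39.5
grip_force: 25.8
```

```bash
python3 d.py 501 316.7 15 1.667
```

```text
t 33.08 pos [502.4 317.7  18.3] th 1.667 j [ 0.56  0.59 -0.05  0.93 -0.    0.47] F [-0.7 -1.   6.1] grip 39.5 25.8
shift units now [ 0.04 -0.02  0.08] after turn [ 0.04 -0.02  0.08] turn units [ 0.01  0.02 -0.  ]
```

Call:
{"method": "apply_moves", "body": {"motion": [[[0, 0, -0.5, 0, 0, 0, -0.3], [0, 0, -1, 0, 0, 0, -0.3], [0, 0, -1, 0, 0, 0, -0.3], [0, 0, -1, 0, 0, 0, -0.3], [0, 0, -1, 0, 0, 0, -0.3]]]}}

```text
time_s: 33.7
ee_pos: [501.0, 317.0, 197.7]
tcp_rot: [-0.048, 0.999, -0.0, -0.001]
wrist_force: [0.5, 0.5, -1.9]
grip_width: 39.3
grip_force: 25.6
```

Call:
{"method": "apply_moves", "body": {"motion": [[[0.15, -0.4, -0.4, 0, 0, 0, -0.3], [0.15, -0.8, 0, 0, 0, 0, -0.3], [0.15, -0.9, 0, 0, 0, 0, -0.3], [0.15, -0.9, 0, 0, 0, 0, -0.3], [0.15, -0.9, 0, 0, 0, 0, -0.3]]]}}

```text
time_s: 34.33
ee_pos: [485.0, 156.8, 211.5]
tcp_rot: [-0.048, 0.999, -0.001, -0.002]
wrist_force: [0.7, -0.9, -1.1]
grip_width: 38.8
grip_force: 25.6
```

Call:
{"method": "apply_moves", "body": {"motion": [[[0.15, -0.9, 0, 0, 0, 0, -0.3], [0.15, -0.9, 0, 0, 0, 0, -0.3], [0.15, -0.9, 0, 0, 0, 0, -0.3], [0.15, -0.8, 0, 0, 0, 0, -0.3], [0.1, -0.3, 0, 0, 0, 0, -0.3]]]}}

```text
time_s: 34.95
ee_pos: [471.5, 3.2, 211.8]
tcp_rot: [-0.047, 0.999, -0.0, -0.002]
wrist_force: [-0.4, 1.0, -1.5]
grip_width: 39.0
grip_force: 25.7
```

Call:
{"method": "apply_moves", "body": {"motion": [[[0, 0, 0.4, 0, 0, 0, -0.3], [0, 0, 0.8, 0, 0, 0, -0.3], [0, 0, 0.8, 0, 0, 0, -0.3], [0, 0, 0.7, 0, 0, 0, -0.3], [0, 0, 0.3, 0, 0, 0, -0.3]]]}}

```text
time_s: 35.58
ee_pos: [471.1, 5.4, 91.0]
tcp_rot: [-0.048, 0.999, 0.0, -0.002]
wrist_force: [-0.6, 0.2, -0.8]
grip_width: 39.0
grip_force: 25.6
```

```bash
python3 d.py 473.2 6 23 1.667
```

```text
t 35.58 pos [471.1   5.4  91. ] th 1.667 j [ 0.01  0.3  -0.3   0.97  0.   -0.09] F [-0.6  0.2 -0.8] grip 39.0 25.6
shift units now [-0.06  0.01  1.7 ] after turn [-0.05  0.01  1.7 ] turn units [ 0.01 -0.06  0.  ]
```

Call:
{"method": "apply_moves", "body": {"motion": [[[-0.02, 0, 0.6, 0, 0, 0, -0.3], [0, 0, 0.5, 0, 0, 0, -0.3], [0, 0, 0.3, 0, 0, 0, -0.3], [0, 0, 0, 0, 0, 0, -0.3], [0, 0, 0, 0, 0, 0, -0.3]]]}}

```text
time_s: 36.2
ee_pos: [475.0, 5.3, 38.0]
tcp_rot: [-0.048, 0.999, 0.0, 0.001]
wrist_force: [0.3, -0.2, -2.6]
grip_width: 39.2
grip_force: 25.7
```

```bash
python3 d.py 473.2 6 22.5 1.667; python3 -c "
from meas import *
S=get_image('side');save('','c8',S,crop=(240,150,390,280),s=5)"
```

```text
t 36.2 pos [475.    5.3  38. ] th 1.667 j [ 0.01  0.37 -0.37  0.83  0.   -0.08] F [ 0.3 -0.2 -2.6] grip 39.2 25.7
shift units now [0.04 0.02 0.39] after turn [0.04 0.02 0.39] turn units [-0.    0.02 -0.  ]
```

View pics/c8.png

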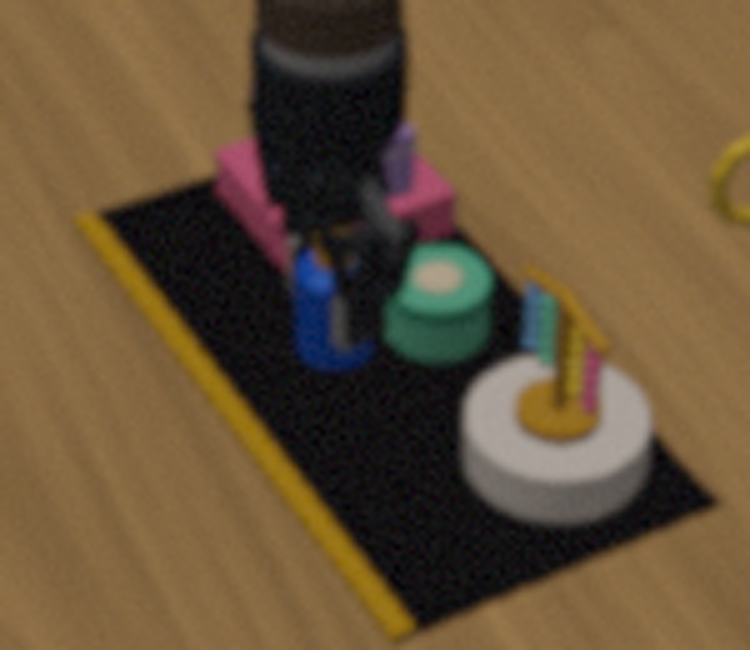

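The bottle hangs upright in front of the tin (crop (335,310); tin at (440,300)), clear of everything.

Call:
{"method": "apply_moves", "body": {"motion": [[[0.04, 0.02, 0.15, 0, 0, 0, -0.3], [0, 0, 0.12, 0, 0, 0, -0.3], [0, 0, 0.04, 0, 0, 0, -0.3], [0, 0, 0, 0, 0, 0, -0.3], [0, 0, 0, 0, 0, 0, -0.3]]]}}

```text
time_s: 36.88
ee_pos: [472.7, 5.9, 25.0]
tcp_rot: [-0.048, 0.999, -0.0, 0.0]
wrist_force: [-0.3, -0.7, -0.6]
grip_width: 39.0
grip_force: 25.7
```

```bash
python3 d.py 473.2 6 22 1.667
```

```text
t 36.88 pos [472.7   5.9  25. ] th 1.667 j [ 0.01  0.39 -0.38  0.8  -0.   -0.08] F [-0.3 -0.7 -0.6] grip 39.0 25.7
shift units now [-0.01  0.    0.07] after turn [-0.01  0.    0.07] turn units [-0.  0. -0.]
```

Call:
{"method": "apply_moves", "body": {"motion": [[[0, 0, 0.03, 0, 0, 0, -0.3], [0, 0, 0.03, 0, 0, 0, -0.3], [0, 0, 0.02, 0, 0, 0, -0.3], [0, 0, 0, 0, 0, 0, -0.3]]]}}

```text
time_s: 37.38
ee_pos: [472.7, 5.9, 22.3]
tcp_rot: [-0.048, 0.999, -0.0, 0.0]
wrist_force: [-3.2, -0.1, 5.6]
grip_width: 39.2
grip_force: 26.2
```

Call:
{"method": "apply_moves", "body": {"motion": [[[0, 0, 0, 0, 0, 0, 0.1], [0, 0, 0, 0, 0, 0, 0.4], [0, 0, 0, 0, 0, 0, 0.6], [0, 0, 0, 0, 0, 0, 0.6], [0, 0, -0.2, 0, 0, 0, 0.6]]]}}

```text
time_s: 38.0
ee_pos: [471.9, 5.9, 29.4]
tcp_rot: [-0.048, 0.999, 0.0, -0.001]
wrist_force: [0.0, 0.5, 0.4]
grip_width: 68.5
grip_force: 0.0
```

Call:
{"method": "apply_moves", "body": {"motion": [[[0, 0, -0.6, 0, 0, 0, 0.6], [0, 0, -1, 0, 0, 0, 0.6], [0, 0, -1, 0, 0, 0, 0.6], [0, 0, -1, 0, 0, 0, 0.6], [0, 0, -0.9, 0, 0, 0, 0.6]]]}}

```text
time_s: 38.62
ee_pos: [472.7, 5.9, 211.9]
tcp_rot: [-0.048, 0.999, -0.0, 0.001]
wrist_force: [-0.2, -0.6, -0.0]
grip_width: 68.5
grip_force: 0.0
```

Call:
{"method": "apply_moves", "body": {"motion": [[[0.3, -0.6, -0.2, 0, 0, 0, 0.6], [0.3, -1, 0, 0, 0, 0, 0.6], [0.3, -1, 0, 0, 0, 0, 0.6], [0.3, -1, 0, 0, 0, 0, 0.6], [0.3, -1, 0, 0, 0, 0, 0.6]]]}}

```text
time_s: 39.25
ee_pos: [430.1, -184.2, 218.4]
tcp_rot: [-0.048, 0.999, -0.0, 0.0]
wrist_force: [0.7, -0.2, -0.2]
grip_width: 68.6
grip_force: 0.0
```

Call:
{"method": "apply_moves", "body": {"motion": [[[0.1, -1, 0, 0, 0, 0, 0.6], [0.1, -1, 0, 0, 0, 0, 0.6], [0.1, -0.8, 0, 0, 0, 0, 0.6], [0, -0.4, 0, 0, 0, 0, 0.6], [0, 0, 0, 0, 0, 0, 0.6]]]}}

```text
time_s: 39.88
ee_pos: [430.8, -311.9, 217.7]
tcp_rot: [-0.047, 0.999, 0.0, 0.0]
wrist_force: [-0.4, 0.1, 0.5]
grip_width: 68.1
grip_force: 0.0
```

Run:
```python
from meas import *
T=get_image('top');S=get_image('side');h=cv2.cvtColor(T,cv2.COLOR_RGB2HSV)
def pts(lo,hi,b,z):
    m=cv2.inRange(h,lo,hi);k=np.zeros_like(m);k[b[1]:b[3],b[0]:b[2]]=255;m&=k
    return np.argwhere(m)[:,::-1]
o=np.array([538,12.6]);a=.0957;B=np.array([[np.cos(a),np.sin(a)],[-np.sin(a),np.cos(a)]])
for n,lo,hi,b,z in(('box',(128,45,150),(155,255,255),(250,170,305,225),78),):
    r=cv2.minAreaRect(np.array([ray('top',q,z)[:2] for q in pts(lo,hi,b,z)],np.float32));print(n,r,B@(np.array(r[0])-o))
c=pts((65,60,140),(90,255,255),(300,165,338,220),40).astype(np.float32);e=cv2.fitEllipse(cv2.convexHull(c));t=ray('top',e[0],40)[:2];print('tin',B@(t-o))
c=pts((15,150,110),(26,255,255),(300,190,340,228),80);print('cap',len(c),B@(ray('top',c.mean(0),80)[:2]-o))
a_=T[110:270,180:400];b=S[110:270,240:400]
save('','c9',np.hstack([cv2.resize(a_,None,fx=2,fy=2,interpolation=2),cv2.resize(b,None,fx=2,fy=2,interpolation=2)]))
```

```text
box ((525.8195190429688, 127.18269348144531), (57.55207824707031, 81.39083862304688), 5.318906307220459) [ -1.17591268 115.22228513]
tin [-0.76934699 -0.5858879 ]
cap 45 [-66.02832401  -0.90122874]
```

View pics/c9.png

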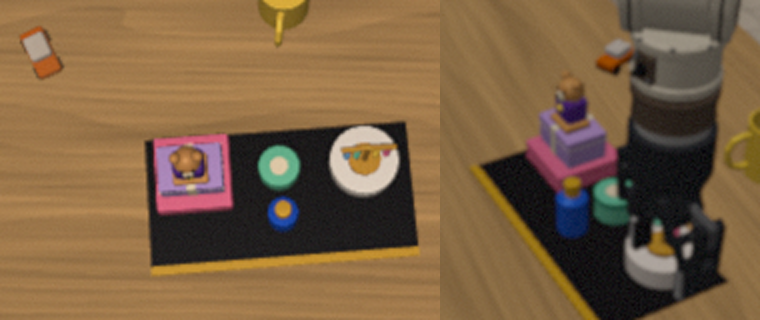

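All four are placed to within about 1 mm: box (190,165), with the bear on it, tin (280,167) and bottle (284,212). The mug and car haven't moved.

```bash
python3 -c "
from workcell import *
print(sign_off())"
```

```text
the job is handed in; nothing more can be done
None
```

The board is dressed as asked and handed in at about 40 s: the box, tin and bottle measured within about 1 mm of their places, the bear is upright and centred on the box by eye, and the mug and toy car were left alone.

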